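# Straighten the spice row with a straightedge

### The job

Pick the blue straightedge up by its handle and use its black rubber front edge to push the four scattered spice jars near the dark rail straight back together, all at once, until every one stands upright against that rail. Finish with a gentle, even press (about 18 N on the whole row, never over 22 N, nor over 9 N on one jar) so that all four are felt tight against the rail at the same time, then draw the straightedge back about 5 cm, clear of the jars, and leave it lying flat on the worktop. Do not touch the jars with the gripper, and leave the mug and the butter where they are.

Things in the scene. Friction and masses are not known exactly. Their poses are not given: they have to be found in the camera images.
- handle (a point): Grip point of the straightedge, a loose 0.28 kg tool lying flat: a blue plank 14 mm thick with a wooden rib as handle, 16 mm thick (x), 100 mm long (y). The rib's top is 20 mm above this point, the worktop 40 mm below. Grip it across the 16 mm from above. +x points to the front edge, z up; the back of the plank is 20 mm behind. The tool can yield a little in the grip when pushed.
- straightedge: The same tool; origin on its underside, 15 mm in front of the handle point. Its front is a white bar 240 mm long (y), parallel to y, faced with a black rubber lip (10 to 46 mm above the underside) that gives slightly. The bar is clamped somewhere from 0 to 30 mm out, and that setting is not measured: the lip's face is 75 to 105 mm from the handle point along +x.
- spice_rail: Dark wooden back rail fixed to the worktop, 270 mm long (its y), 18 mm thick, 50 mm high. Origin at the worktop, at the middle of its front face, which looks toward the robot (-x); its x points away from the robot, square to the face. The rail does not give.
- jar_a_mid (a point): Centre, half-way up, of a loose upright glass spice jar with a red cap, one of four alike: 106 mm tall, 45 mm across, 0.08 to 0.15 kg. Against the rail this centre is 22 mm in front of the rail's face.
- jar_b_mid (a point): Centre, half-way up, of a loose upright glass spice jar with a red cap, one of four alike: 106 mm tall, 45 mm across, 0.08 to 0.15 kg. Against the rail this centre is 22 mm in front of the rail's face.
- jar_c_mid (a point): Centre, half-way up, of a loose upright glass spice jar with a red cap, one of four alike: 106 mm tall, 45 mm across, 0.08 to 0.15 kg. Against the rail this centre is 22 mm in front of the rail's face.
- jar_d_mid (a point): Centre, half-way up, of a loose upright glass spice jar with a red cap, one of four alike: 106 mm tall, 45 mm across, 0.08 to 0.15 kg. Against the rail this centre is 22 mm in front of the rail's face.
- mug_a: White patterned mug standing behind the rail, 81 x 116 mm with its handle, 94 mm tall, bystander; origin at the centre of its underside.
- butter_pack: Pack of butter, 73 x 102 x 37 mm, bystander; origin at the centre of its underside.
Mind the look-alikes: they are no part of the job. What is shaped like the part that bears jar_d_mid but orange is not meant. Leave any turquoise look-alike of the part that bears jar_c_mid alone.

How it is judged (in metres and radians):
On the way, in this order (a step that is already met when the one before it is completed fails the run):
1. the straightedge is held by the gripper and lifted at least 10 mm off the worktop (height (world z) of handle above 0.05 m and contact force between the fingers and straightedge above 2 N), for 0.2 s.
2. all four jars are pressed against the rail by the held straightedge at the same time, each jar with at least 0.5 N on the rail and 1 N from the straightedge (contact force between the fingers and straightedge above 2 N and contact force between spice_rail and jar_a above 0.5 N and contact force between straightedge and jar_a above 1 N and contact force between spice_rail and jar_b above 0.5 N and contact force between straightedge and jar_b above 1 N and contact force between spice_rail and jar_c above 0.5 N and contact force between straightedge and jar_c above 1 N and contact force between spice_rail and jar_d above 0.5 N and contact force between straightedge and jar_d above 1 N), for 0.2 s.
At the end, for the whole second after the job is handed in: All four jars stand upright and still, each centre at most 26 mm in front of the rail's face (some 4 mm from touching), within its length; the straightedge lies flat, still and released, its handle point at least 155 mm in front of the rail's face, its edge clear of the jars (x of jar_a_mid in the frame of spice_rail between -0.026 and -0.016 m and y of jar_a_mid in the frame of spice_rail between -0.13 and 0.13 m and angle between each of jar_a_mid, jar_b_mid, jar_c_mid, jar_d_mid's own z axis and vertical below 0.06 rad and linear speed of each of jar_a, jar_b, jar_c, jar_d, straightedge below 0.01 m/s and x of jar_b_mid in the frame of spice_rail between -0.026 and -0.016 m and y of jar_b_mid in the frame of spice_rail between -0.13 and 0.13 m and x of jar_c_mid in the frame of spice_rail between -0.026 and -0.016 m and y of jar_c_mid in the frame of spice_rail between -0.13 and 0.13 m and x of jar_d_mid in the frame of spice_rail between -0.026 and -0.016 m and y of jar_d_mid in the frame of spice_rail between -0.13 and 0.13 m and x of handle in the frame of spice_rail below -0.155 m and height (world z) of handle between 0.036 and 0.044 m and angle between handle's own z axis and vertical below 0.05 rad and contact force between the fingers and straightedge below 0.1 N).
It fails at once if a spice jar is squeezed with more than 9 N, or the row presses on the rail with more than 22 N (contact force between spice_rail and anything else above 22 N or contact force between any of spice_rail, straightedge and jar_a above 9 N or contact force between any of spice_rail, straightedge and jar_b above 9 N or contact force between any of spice_rail, straightedge and jar_c above 9 N or contact force between any of spice_rail, straightedge and jar_d above 9 N).
It fails at once if the robot itself pushes a jar (contact force between any of the arm, the fingers and jar_a above 0.5 N or contact force between any of the arm, the fingers and jar_b above 0.5 N or contact force between any of the arm, the fingers and jar_c above 0.5 N or contact force between any of the arm, the fingers and jar_d above 0.5 N).
It fails at once if a jar is tipped (angle between any of jar_a_mid, jar_b_mid, jar_c_mid, jar_d_mid's own z axis and vertical above 0.3 rad).
It fails at once if the mug or the butter is moved by more than 15 mm (distance of any of mug_a, butter_pack from where it was at the start of the episode above 0.015 m).
It also fails if it takes over 67 s, if anything falls off the work surface, if the arm or the gripper's body presses on something with over 40 N, if the wrist force passes 120 N, or if a joint passes its speed limit or range.

### The arm

A 6-joint arm with a two-finger parallel gripper is mounted at the origin on a cart in front of the work surface, level with it; the furniture and walls round the work are solid. World frame = base frame: x ahead of the robot, y to its left, z up, the work surface at z = 0. Lengths are in m, angles in degrees, forces in N, time in s.
With the tool pointing down it reaches from about 0.4 to 0.825 m from the base axis. Payload 7 kg.
Tool frame: the origin (TCP) lies between the finger pads; the fingertips stand 25 mm ahead of it and the grasp point (between the pads) lies 6 mm ahead of it; z points along the fingers, y is the line along which they close (so a half turn about z gives the same grasp; the last joint's range is limited). The gripper opens to 88 mm and grips with 3 to 60 N. Pads are 19 mm wide; open, the fingers measure 130 mm over their backs; the gripper's body (78 mm by 193 mm) begins 47 mm behind the grasp point.
Start: joints at [86.866, 20.546, 0.682, 0, -70.136, -16.507], TCP at [0.227, 0.636, 0.252] pointing down, gripper open.
Joint ranges: [-176.03, 176.03], [-82.01, 121.73], [-58.28, 71.71], [-173.87, 95.51], [-174.79, -0.11], [-173.66, 173.66]. Speed limits (degrees/s): [136.94, 136.94, 172.46, 180, 180, 180].

### API

Orientations are given as [roll, pitch, yaw] about the fixed x, y, z axes, in that order (R = Rz(yaw) Ry(pitch) Rx(roll)).
In Python, from plant import r gives the robot as it stands.
- The arm moves only by the shell command python3 -m crank 'ROWS' [FORCE]. ROWS is JSON, a list of rows, each a list of 3 entries, a list of its own where there are three numbers: the turn, a rotation vector about the tool's x, y, z in degrees, then the shift along the tool's x, y, z in cm, then the closure, from -1 (fully open) to 1 (shut). In form: [[[wx, wy, wz], [dx, dy, dz], fingers], ...]. A call has 1 to 8 rows; each row shifts and turns the commanded pose from where the row before left it, along the tool's axes as they then stand; what a row does not reach is not made up. A row lasts 1/10 s, in which the tool goes at most 50 mm and 8.59 degrees, less where a joint would pass 70% of its speed; a pose out of reach is approached as far as the arm can. A call with a gripper value outside its range is refused whole. The fingers move at their own pace and stop on an object; FORCE is the grip in N (left out, the last holds). Time passes only in rows, so rows that do not move let the fingers close. It gives the time, the measured TCP pose, the force, the opening and the grip force at its end, in the units of the state.
- r.get_state(): the state, without advancing time (a new reading comes with each control period).
- r.capture(name): name is "side" or "top"; returns a dict with "color" (400x640x3 uint8, red, green, blue), "range_z" (400x640 float32, m along the optical axis (not along the pixel's ray), 0 where there is no reading), "intrinsics" (3x3 intrinsics, pixels), "world_from_camera" (4x4, takes a point from camera to world coordinates). Camera axes: x right, y down, z forward; pixel columns grow to the right and rows downward; lengths in m; the calibration is good to about 2 mm. A picture is of the moment at which its call begins.
- r.close_job(): hands the job in; it is judged then, once.
The state is a dict: "time_s": time; "joints": joint angles; "qd": joint speeds; "joint_torque": joint torques, N m; "tcp_pos": TCP position; "eef_rot": TCP orientation; "contact_force": force on the tool from outside, world axes, zero at the start; "moment": the same for the moment, N m; "gripper_width": finger opening in m; "gripper_force": force on a finger pad.
Only numpy, scipy, OpenCV 4.12 (cv2) and the standard library are available. Lean on these libraries where they do the work, as an engineer would, in place of code of your own. Each camera call takes 0.05 s, during which the arm holds its last target. There are 200 camera calls.

## Working session

There is one attempt and no reset: what is moved stays moved. The work goes in short steps, Python scripts to look and compute and a shell command to move; the robot and the scene stay as the last step left them, time stands still between calls to the robot, and variables do not carry over. Pictures are saved under pics/ and viewed, at most 10 in all, crops included, and the job is handed in when it is done.

```bash
mkdir -p pics
python3 - <<'E'
from plant import r
import cv2,numpy as np,json
for n in("side","top"):
    c=r.capture(n); cv2.imwrite(f"pics/{n}0.png",c["color"][:,:,::-1]); np.savez(f"{n}0.npz",**c)
    print(n,c["intrinsics"].round(1).tolist(),c["world_from_camera"].round(3).tolist())
print(r.get_state())
E
```

```text
side [[398.3, 0.0, 320.7], [0.0, 398.3, 198.3], [0.0, 0.0, 1.0]] [[-0.997, -0.02, 0.075, 0.533], [-0.074, 0.545, -0.835, 0.846], [-0.025, -0.838, -0.545, 0.572], [0.0, 0.0, 0.0, 1.0]]
top [[437.5, 0.0, 324.2], [0.0, 437.5, 196.8], [0.0, 0.0, 1.0]] [[-0.011, -0.984, 0.178, 0.434], [-1.0, 0.016, 0.024, 0.046], [-0.026, -0.178, -0.984, 1.139], [0.0, 0.0, 0.0, 1.0]]
{'time_s': 0.1, 'joints': array([ 8.68652506e+01,  2.05892140e+01,  6.39932782e-01, -1.82547376e-02,
       -7.01369391e+01, -1.65068247e+01]), 'qd': array([ 0.00830747, -0.12008467,  0.10995793,  0.07288508, -0.09175402,
       -0.01492507]), 'joint_torque': array([-1.64471745e-03, -5.84161484e+01,  2.93753994e+01,  7.01564893e+00,
        1.01642171e-02, -4.62077446e-05]), 'tcp_pos': array([0.22677678, 0.63534101, 0.25070039]), 'eef_rot': array([ 1.79912457e+02, -8.04584045e-03, -1.96477834e+01]), 'contact_force': array([ 0.64092889, -0.0037328 ,  0.5090103 ]), 'moment': array([ 0.02395209,  0.01262468, -0.03468687]), 'gripper_force': 0.0, 'gripper_width': 0.08735489737643606}
```

View pics/top0.png

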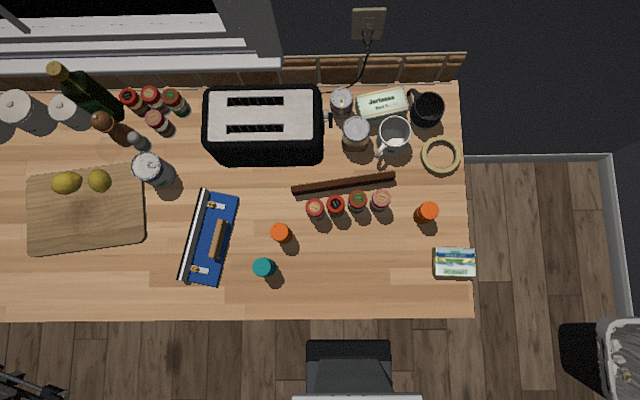

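View pics/side0.png

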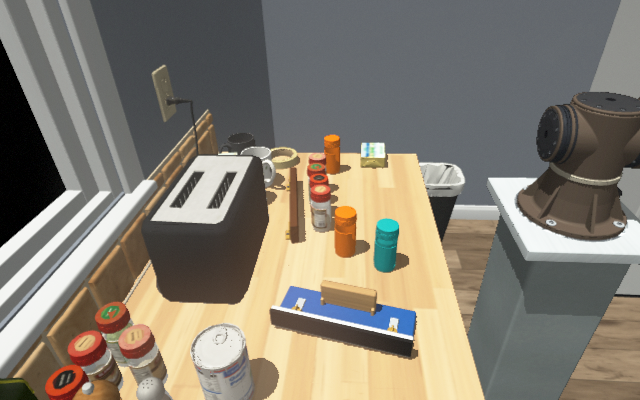

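The top view shows the straightedge at (210,240), with its lip facing left (+y). The rail runs (292,190)–(396,178), and the four red-capped jars beside it are at (315,207), (336,204), (358,201) and (382,199).

Things that could be mistaken for the jars:
- orange jars at (281,233) and (427,211)
- turquoise jar at (264,267)
- red-cap jars at the back left, (131,97), (151,96), (174,101) and (157,122), which are not near the rail

The butter is at (455,262) and the mug at (393,133). I choose the four at the rail and the blue tool.

```bash
cat > h.py <<'E'
import numpy as np,cv2
def cloud(c):
    d=c["range_z"];v,u=np.mgrid[:d.shape[0],:d.shape[1]];K=c["intrinsics"]
    P=np.stack([(u-K[0,2])/K[0,0]*d,(v-K[1,2])/K[1,1]*d,d],-1);T=c["world_from_camera"]
    W=P@T[:3,:3].T+T[:3,3];W[d==0]=np.nan;return W
def rect(W,m):
    p=W[m][:,:2]*1000;r=cv2.minAreaRect(p.astype(np.float32));return len(p),np.round(r[0],1),np.round(r[1],1),round(r[2],2)
E
python3 - <<'E'
import numpy as np,cv2
from h import *
c=np.load("top0.npz");W=cloud(c);im=c["color"];hsv=cv2.cvtColor(im,cv2.COLOR_RGB2HSV);Z=W[...,2]
box=lambda u0,v0,u1,v1:np.pad(np.ones((v1-v0,u1-u0),bool),((v0,400-v1),(u0,640-u1)))
print("table z",np.nanmedian(Z[280:310,300:400]))
m=box(285,165,402,203)&(abs(Z-.05)<.006);print("rail top",rect(W,m),np.nanmedian(Z[m]))
# front edge points: min x per y col
cols=[(W[m[:,u],u,0].min(),W[m[:,u],u,1].mean()) for u in range(295,394) if m[:,u].sum()>1]
a=np.array(cols);k=np.polyfit(a[:,1],a[:,0],1);print("front edge x=%.4f*y+%.4f"%tuple(k),"resid",np.std(a[:,0]-np.polyval(k,a[:,1])))
print("y ends",a[:,1].min(),a[:,1].max())
for n,(u,v) in dict(j1=(315,207),j2=(336,204),j3=(358,201),j4=(382,199),o1=(281,233),o2=(427,211),t=(264,267)).items():
    q=box(u-13,v-14,u+14,v+14)&(abs(Z-.106)<.008);print(n,rect(W,q),np.nanmedian(Z[q]).round(4),"x",np.nanmin(W[q][:,0]).round(4),np.nanmax(W[q][:,0]).round(4))
b=(hsv[...,0]>100)&(hsv[...,0]<125)&(hsv[...,1]>120)&box(170,180,245,292);print("plank",rect(W,b&(Z>.008)&(Z<.02)),np.nanmedian(Z[b]))
m=box(195,205,240,270)&(Z>.05)&(Z<.07);print("rib",rect(W,m),np.nanmedian(Z[m]))
m=box(170,180,245,292)&(Z>.035)&(Z<.05);print("bar",rect(W,m),np.nanmedian(Z[m]))
for n,bx in dict(mug=(375,115,415,165),butter=(430,240,480,282)).items():
    m=box(*bx)&(Z>.03);print(n,rect(W,m))
cv2.imwrite("pics/crop1.png",cv2.resize(im[160:295,170:450][:,:,::-1],None,fx=2.8,fy=2.8,interpolation=cv2.INTER_CUBIC))
E
```

```text
table z -0.0005268175539201447
rail top (731, array([672.9,  24.3]), array([ 18.9, 269.7]), 7.89) 0.0485679773099188
front edge x=-0.1372*y+0.6681 resid 0.0008523629411499918
y ends -0.1031559948875227 0.1469045472200967
j1 (281, array([598.8,  89. ]), array([52.9, 41.7]), 88.91) 0.1052 x 0.578 0.6198
j2 (275, array([605.9,  43.4]), array([61.5, 41.9]), 84.65) 0.1052 x 0.5849 0.6267
j3 (260, array([617. ,  -8.5]), array([40.9, 41.7]), 88.21) 0.1052 x 0.5961 0.6381
j4 (267, array([618.3, -65.1]), array([41.6, 42.9]), 0.99) 0.1055 x 0.5975 0.6393
o1 (272, array([541.4, 179.7]), array([42.4, 42.4]), 23.75) 0.1054 x 0.52 0.563
o2 (272, array([ 587.7, -178.2]), array([42.3, 41.6]), 86.9) 0.1054 x 0.5669 0.6081
t (285, array([459.7, 220.5]), array([43.2, 41.9]), 89.36) 0.1055 x 0.4387 0.4806
plank (2039, array([535.2, 363.9]), array([ 81.1, 237.2]), 77.85) 0.013267655603197537
rib (278, array([532.4, 344.1]), array([18.1, 99.4]), 76.85) 0.05844349678717886
bar (687, array([539.6, 377.1]), array([ 84.6, 239.6]), 77.7) 0.044492471892743746
mug (793, array([ 791. , -111.2]), array([104.6, 122.7]), 88.43)
butter (1182, array([ 468., -250.]), array([100.3,  72.1]), 87.47)
```

View pics/crop1.png

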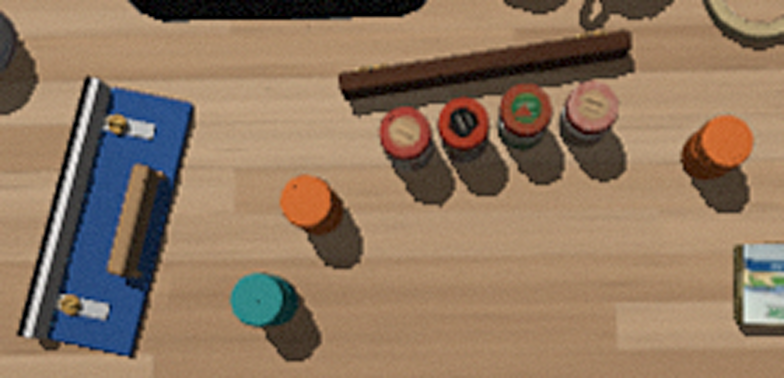

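The crop confirms the blue tool, with its rib at crop (132,220), and the four red/pink-capped jars at crop (405,132), (463,123), (525,110) and (592,105). The sizes match those given: rail 270 mm long and 50 mm high, caps at 105 mm, rib 100 x 17 mm.

- **Tool:** handle at about (0.532, 0.344), yaw 77.5°, lip about 76 mm ahead.
- **Rail:** yaw 7.85°, face origin at about (0.6645, 0.023).
- **Grip height:** the gripper body overhangs the jars, so I will grip high on the rib.

```bash
python3 -m crank '[[[0,0,-7.1],[0,0,0],-1],[[0,0,0],[4,2.4,0],-1],[[0,0,0],[4,2.4,0],-1],[[0,0,0],[4,2.4,0],-1],[[0,0,0],[4,2.4,0],-1],[[0,0,0],[4,2.4,0],-1],[[0,0,0],[4,2.4,0],-1],[[0,0,0],[4,2.4,0],-1]]' 60; python3 -m crank '[[[0,0,0],[4,2.4,0],-1],[[0,0,0],[4,2.4,0],-1],[[0,0,0],[0,0,4],-1],[[0,0,0],[0,0,3],-1],[[0,0,0],[0,0,0],-1],[[0,0,0],[0,0,0],-1]]'
python3 - <<'E'
from plant import r
import numpy as np
from h import *
s=r.get_state();p=s["tcp_pos"];y=np.radians(s["eef_rot"][2]);d=np.array([.5324,.3441])-p[:2]
print(s["joints"].round(1),s["contact_force"].round(2));print("dx dy dz cm",100*(d[0]*np.cos(y)+d[1]*np.sin(y)),100*(d[0]*np.sin(y)-d[1]*np.cos(y)),100*(p[2]-.068))
c=r.capture("side");W=cloud(c);m=np.zeros((400,640),bool);m[270:360,260:430]=1
Z=W[...,2]
q=m&(Z>.05)&(Z<.068);print("rib side",rect(W,q))
q=m&(Z>.036)&(Z<.05)&(W[...,1]>.39);print("bar top side",rect(W,q))
q=m&(Z>.012)&(Z<.035)&(W[...,1]>.405);print("lip face",rect(W,q))
cv2.imwrite("pics/side1.png",c["color"][:,:,::-1])
E
```

```text
time_s: 0.9
tcp_pos: [0.4647, 0.4093, 0.2514]
eef_rot: [180.0, 0.0, -12.5]
contact_force: [-0.0, 0.5, -0.1]
gripper_width: 0.0874
gripper_force: 0.0
time_s: 1.5
tcp_pos: [0.5315, 0.3466, 0.1818]
eef_rot: [179.9, 0.0, -12.5]
contact_force: [1.0, -0.1, 0.8]
gripper_width: 0.0881
gripper_force: 0.0
[ 50.7  19.7 -10.1   0.  -60.3  26.7] [ 0.98 -0.07  0.8 ]
dx dy dz cm 0.13871755573032046 0.22894612630964792 11.37691237013963
rib side (544, array([534.5, 345.6]), array([18.1, 98.7]), 77.63)
bar top side (1455, array([549.9, 412.4]), array([ 17. , 239.5]), 77.55)
lip face (984, array([519.7, 422.1]), array([ 38.2, 184.2]), 87.78)
```

View pics/side1.png

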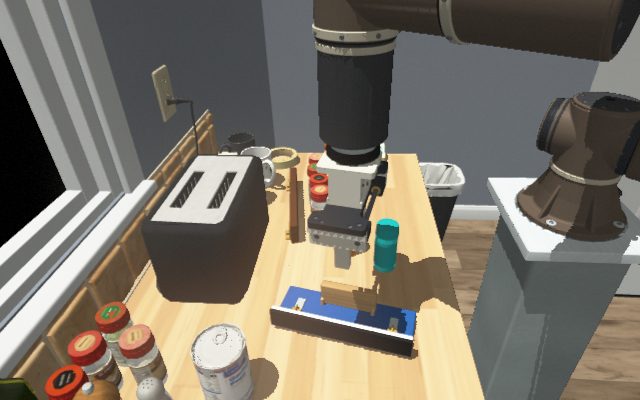

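The side view shows the gripper above the tool: rib at (348,295), lip face at (345,330). Both views agree to within 2 mm, and the lip is about 77 mm ahead of the handle. I will half close the fingers to clear the bar, then descend.

```bash
python3 -m crank '[[[0,0,0],[0.23,0.12,3],0],[[0,0,0],[0,0,3],0],[[0,0,0],[0,0,3],0],[[0,0,0],[0,0,1.5],0],[[0,0,0],[0,0,0.85],0],[[0,0,0],[0,0,0],0],[[0,0,0],[0,0,0],1],[[0,0,0],[0,0,0],1]]'; python3 -m crank '[[[0,0,0],[0,0,0],1],[[0,0,0],[0,0,0],1],[[0,0,0],[0,0,0],1],[[0,0,0],[0,0,-2],1],[[0,0,0],[0,0,-2],1],[[0,0,0],[0,0,0],1],[[0,0,0],[0,0,0],1],[[0,0,0],[0,0,0],1]]'
```

```text
time_s: 2.35
tcp_pos: [0.5341, 0.3459, 0.0698]
eef_rot: [-179.9, -0.1, -12.5]
contact_force: [0.7, 0.1, -0.7]
gripper_width: 0.0334
gripper_force: 0.0
time_s: 3.15
tcp_pos: [0.5327, 0.3444, 0.1067]
eef_rot: [179.9, 0.1, -12.6]
contact_force: [-0.6, 0.4, -2.7]
gripper_width: 0.0156
gripper_force: 60.0
```

```bash
python3 -m crank '[[[0,0,0],[0,0,-4],1],[[0,0,0],[0,0,-4],1],[[0,0,7],[0,0,-1],1],[[0,0,8],[0,0,0],1],[[0,0,8],[0,0,0],1],[[0,0,8],[0,0,0],1],[[0,0,8],[0,0,0],1],[[0,0,8],[0,0,0],1]]'; python3 -m crank '[[[0,0,8],[0,0,0],1],[[0,0,8],[0,0,0],1],[[0,0,6.6],[0,0,0],1],[[0,0,0],[3,0.9,0],1],[[0,0,0],[4,1.1,0],1],[[0,0,0],[4,1.1,0],1],[[0,0,0],[4,1.1,0],1],[[0,0,0],[4,1.1,0],1]]';python3 -m crank '[[[0,0,0],[4,1.1,0],1],[[0,0,0],[4,1.1,0],1],[[0,0,0],[4,1.2,0],1],[[0,0,0],[2.6,0.8,0],1],[[0,0,0],[0,0,0],1],[[0,0,0],[0,0,0],1],[[0,0,0],[0,0,0],1]]'
python3 - <<'E'
from plant import r
import numpy as np
from h import *
s=r.get_state();print(s["joints"].round(1),s["tcp_pos"],s["contact_force"],s["moment"])
c=r.capture("top");cv2.imwrite("pics/top2.png",c["color"][140:320,200:480][:,:,::-1].repeat(2,0).repeat(2,1));np.savez("top2.npz",**c)
c=r.capture("side");cv2.imwrite("pics/side2.png",c["color"][:,:,::-1]);np.savez("side2.npz",**c)
E
```

```text
time_s: 3.95
tcp_pos: [0.5328, 0.3446, 0.1964]
eef_rot: [179.9, -0.0, -59.9]
contact_force: [-0.2, -0.6, -3.6]
gripper_width: 0.0153
gripper_force: 60.0
time_s: 4.75
tcp_pos: [0.5058, 0.1478, 0.1968]
eef_rot: [179.9, -0.0, -82.1]
contact_force: [1.4, 0.1, -3.3]
gripper_width: 0.0153
gripper_force: 60.0
time_s: 5.45
tcp_pos: [0.4852, -0.0004, 0.1976]
eef_rot: [180.0, 0.0, -82.1]
contact_force: [-0.6, -0.5, -2.3]
gripper_width: 0.0157
gripper_force: 60.0
[ 23.2   5.1 -27.1  -0.  -57.8 -15.4] [ 4.85236639e-01 -3.98464596e-04  1.97578757e-01] [-0.62433318 -0.46109826 -2.28991471] [ 0.11937279  0.03535346 -0.00254693]
```

View pics/top2.png

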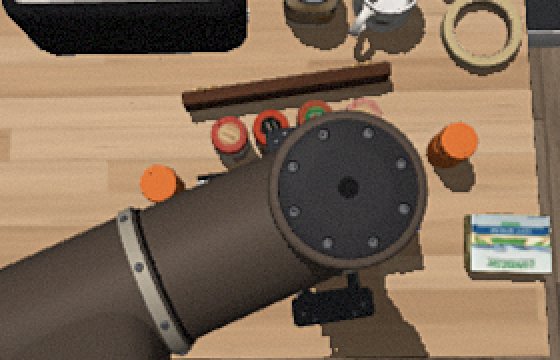

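View pics/side2.png

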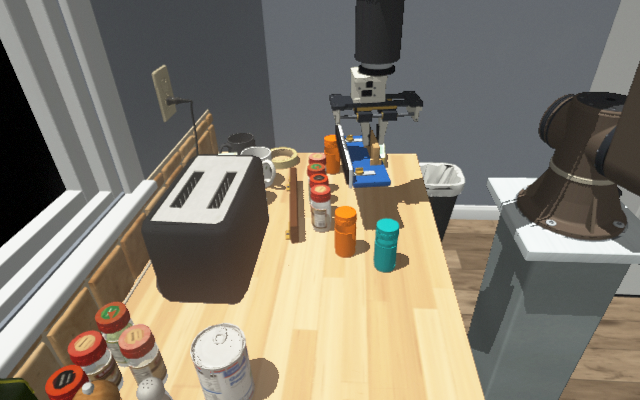

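The top crop shows the jars untouched at crop (230,133), (270,125), (315,113) and (365,110), with the arm over the tool. The side view shows the tool held level at (360,165), lip facing the rail, above table height and clear of the orange jar at (332,150). Next I check tilt and lip position from the side cloud.

Run:
```python
import numpy as np,cv2
from h import *
c=np.load("side2.npz");W=cloud(c);hsv=cv2.cvtColor(c["color"],cv2.COLOR_RGB2HSV)
m=np.zeros((400,640),bool);m[120:200,325:400]=1
b=m&(hsv[...,0]>100)&(hsv[...,0]<125)&(hsv[...,1]>120);P=W[b];P=P[~np.isnan(P[:,0])]
a=7.85*np.pi/180;R=np.array([[np.cos(a),np.sin(a)],[-np.sin(a),np.cos(a)]]);
def rf(P):
    return np.c_[(P[:,:2]-[.6645,.0231])@R.T,P[:,2]]
Q=rf(P);med=np.median(Q[:,2]);Q=Q[abs(Q[:,2]-med)<.015];A=np.c_[Q[:,:2],np.ones(len(Q))]
k,res,_,_=np.linalg.lstsq(A,Q[:,2],rcond=None);print("plank n",len(Q),"slopes x,y deg",np.degrees(k[:2]),"z med",med, "x",Q[:,0].min(),Q[:,0].max(),"y",Q[:,1].min(),Q[:,1].max())
M=W[m];M=M[~np.isnan(M[:,0])];Q=rf(M);s=(Q[:,2]>med+.005)&(Q[:,2]<med+.045)&(Q[:,1]<.13)&(Q[:,1]>-.13)&(Q[:,0]>-.13)&(Q[:,0]<-.085);Q=Q[s]
k=np.polyfit(Q[:,1],Q[:,0],1);print("lip",len(Q),np.degrees(np.arctan(k[0])),np.polyval(k,0),"y",np.percentile(Q[:,1],[1,99]),"x",np.percentile(Q[:,0],[2,50,90,98]))
h=rf(np.array([[.4852,-.0004,0]]));print("tcp rail",h)
```

```text
plank n 1002 slopes x,y deg [-0.42422682 -0.79886939] z med 0.14284192471516627 x -0.19901006667536825 -0.12046971917196789 y -0.11804457079148425 0.12381944089942118
lip 475 -0.3808185810521924 -0.10983012714680343 y [-0.11285591  0.12240618] x [-0.12855441 -0.10939706 -0.10441605 -0.10421874]
tcp rail [[-0.18082942  0.00120903  0.        ]]
```

```bash
python3 -m crank '[[[0,0,0],[0,0,3],1],[[0,0,0],[0,0,3],1],[[0,0,0],[0,0,3],1],[[0,0,0],[0,0,2],1],[[0,0,0],[0,0,1.2],1],[[0,0,0],[0,0,0],1],[[0,0,0],[0,0,0],1],[[0,0,0],[0,0,0],1]]'; python3 -m crank '[[[0,0,0],[0,-0.5,0],1],[[0,0,0],[0,-0.5,0],1],[[0,0,0],[0,-0.4,0],1],[[0,0,0],[0,-0.3,0],1],[[0,0,0],[0,-0.3,0],1],[[0,0,0],[0,-0.3,0],1],[[0,0,0],[0,-0.3,0],1],[[0,0,0],[0,-0.3,0],1]]'; python3 -m crank '[[[0,0,0],[0,-0.3,0],1],[[0,0,0],[0,-0.3,0],1],[[0,0,0],[0,-0.3,0],1],[[0,0,0],[0,-0.3,0],1],[[0,0,0],[0,-0.3,0],1],[[0,0,0],[0,-0.3,0],1],[[0,0,0],[0,0,0],1],[[0,0,0],[0,0,0],1]]'
python3 - <<'E'
from plant import r
import numpy as np
from h import *
s=r.get_state();print(s["joints"].round(1),s["tcp_pos"],s["contact_force"],s["moment"])
for n in("top","side"):
    c=r.capture(n);np.savez(n+"3.npz",**c);cv2.imwrite(f"pics/{n}3.png",c["color"][100:330,180:480][:,:,::-1].repeat(2,0).repeat(2,1))
E
```

```text
time_s: 6.35
tcp_pos: [0.486, -0.0003, 0.0769]
eef_rot: [-179.9, 0.0, -82.1]
contact_force: [-0.5, -0.3, -2.9]
gripper_width: 0.0155
gripper_force: 60.0
time_s: 7.15
tcp_pos: [0.5141, 0.0031, 0.076]
eef_rot: [180.0, -0.0, -82.1]
contact_force: [-1.3, 0.4, -1.2]
gripper_width: 0.0151
gripper_force: 60.0
time_s: 7.95
tcp_pos: [0.5323, 0.0058, 0.076]
eef_rot: [-179.9, 0.0, -82.1]
contact_force: [-1.0, -0.2, -3.3]
gripper_width: 0.0157
gripper_force: 60.0
[ 21.7  17.8 -29.8   0.  -42.3 -13.9] [0.53234484 0.00581018 0.07604453] [-0.99477105 -0.20643655 -3.27398825] [-0.07242597  0.38459044 -0.03059586]
```

View pics/side3.png

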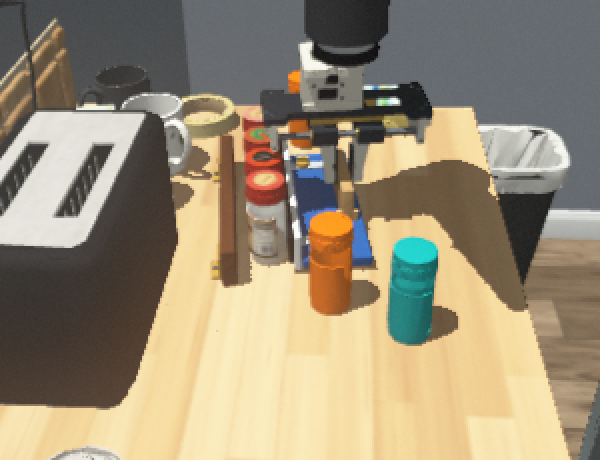

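The side crop shows all four red-capped jars upright between the lip and the rail, with the gripper body above the caps. The orange jar at crop (330,260) and the turquoise one at (412,290) are untouched. About 11–12 mm remain, so I slow down.

```bash
python3 -m crank '[[[0,0,0],[0,-0.2,0],1],[[0,0,0],[0,-0.2,0],1],[[0,0,0],[0,-0.2,0],1],[[0,0,0],[0,-0.1,0],1],[[0,0,0],[0,-0.1,0],1],[[0,0,0],[0,0,0],1],[[0,0,0],[0,0,0],1]]'; for i in 1; do python3 - <<'E'
from plant import r
s=r.get_state();print(s["tcp_pos"],s["contact_force"],s["moment"])
E
done; python3 -m crank '[[[0,0,0],[0,-0.05,0],1],[[0,0,0],[0,-0.05,0],1],[[0,0,0],[0,0,0],1],[[0,0,0],[0,0,0],1]]'
python3 - <<'E'
from plant import r
s=r.get_state();print(s["tcp_pos"],s["contact_force"],s["moment"])
E
```

```text
time_s: 8.75
tcp_pos: [0.5395, 0.0066, 0.076]
eef_rot: [180.0, -0.0, -82.1]
contact_force: [-4.3, -1.5, -0.9]
gripper_width: 0.0155
gripper_force: 60.0
[0.53954094 0.00658005 0.0760418 ] [-4.27951685 -1.53259681 -0.8754465 ] [-0.32266376  1.61678639 -0.04331955]
time_s: 9.15
tcp_pos: [0.5406, 0.0068, 0.0761]
eef_rot: [180.0, -0.0, -82.1]
contact_force: [-5.2, -1.2, 0.4]
gripper_width: 0.0154
gripper_force: 60.0
[0.54064825 0.00680161 0.07605972] [-5.15721626 -1.15261623  0.36431883] [-0.25913766  1.68917668 -0.01866896]
```

```bash
python3 -m crank '[[[0,0,0],[0,-0.05,0],1],[[0,0,0],[0,-0.05,0],1],[[0,0,0],[0,0,0],1],[[0,0,0],[0,0,0],1]]'
python3 - <<'E'
from plant import r
s=r.get_state();print(s["contact_force"],s["moment"])
E
python3 -m crank '[[[0,0,0],[0,-0.05,0],1],[[0,0,0],[0,0,0],1],[[0,0,0],[0,0,0],1]]'
python3 - <<'E'
from plant import r
s=r.get_state();print(s["contact_force"],s["moment"])
E
```

```text
time_s: 9.55
tcp_pos: [0.5418, 0.007, 0.0761]
eef_rot: [-180.0, 0.0, -82.1]
contact_force: [-4.0, 0.1, -0.2]
gripper_width: 0.0152
gripper_force: 60.0
[-3.98382564  0.118045   -0.19839994] [-0.20425217  1.55110965  0.01346315]
time_s: 9.85
tcp_pos: [0.5422, 0.0071, 0.0761]
eef_rot: [-180.0, 0.0, -82.1]
contact_force: [-3.4, -0.4, -0.2]
gripper_width: 0.0157
gripper_force: 60.0
[-3.41332876 -0.37269981 -0.20981661] [-0.17017509  1.64377756  0.02246721]
```

Run:
```python
from plant import r
import numpy as np
from h import *
c=r.capture("side");np.savez("side4.npz",**c);cv2.imwrite("pics/side4.png",cv2.resize(c["color"][120:250,260:420][:,:,::-1],None,fx=4.5,fy=4.5,interpolation=cv2.INTER_CUBIC))
W=cloud(c);hsv=cv2.cvtColor(c["color"],cv2.COLOR_RGB2HSV)
a=7.85*np.pi/180;R=np.array([[np.cos(a),np.sin(a)],[-np.sin(a),np.cos(a)]])
b=(hsv[...,0]>100)&(hsv[...,0]<125)&(hsv[...,1]>120);P=W[b];Q=np.c_[(P[:,:2]-[.6645,.0231])@R.T,P[:,2]]
Q=Q[(Q[:,2]>0.005)&(Q[:,2]<.035)&(abs(Q[:,1])<.13)&(Q[:,0]>-.16)&(Q[:,0]<-.04)]
k=np.linalg.lstsq(np.c_[Q[:,:2],np.ones(len(Q))],Q[:,2],rcond=None)[0];print(len(Q),"slopes",np.degrees(k[:2]),"z at handle/front",k@[-.124,0,1],k@[-.05,0,1],Q[:,0].min(),Q[:,0].max())
q=(W[...,2]>.100)&(W[...,2]<.11)&((hsv[...,0]<8)|(hsv[...,0]>170))&(hsv[...,1]>90)
n,l,st,ce=cv2.connectedComponentsWithStats(q.astype(np.uint8))
for i in range(1,n):
    if st[i,4]>15:
        p=W[l==i];p=(p[:,:2]-[.6645,.0231])@R.T;print("cap",ce[i].round(),st[i,4],p.min(0).round(4),p.max(0).round(4))
print(r.get_state()["contact_force"])
```

```text
248 slopes [ 0.42339266 -0.2134457 ] z at handle/front 0.021188670818805547 0.021735500925001632 -0.1421629511067577 -0.06390794152854631
cap [302. 161.] 26 [-0.0259 -0.0758] [-0.0057 -0.0461]
cap [307. 184.] 311 [-0.0462 -0.0203] [-0.0034  0.1039]
cap [111. 320.] 159 [0.2632 0.3893] [0.3066 0.4249]
cap [ 85. 346.] 497 [0.2783 0.4342] [0.3236 0.4785]
cap [136. 346.] 139 [0.2129 0.4442] [0.2506 0.4721]
cap [ 65. 382.] 728 [0.2814 0.4885] [0.3255 0.5332]
[-4.39777373 -2.00680367 -1.31162541]
```

View pics/side4.png

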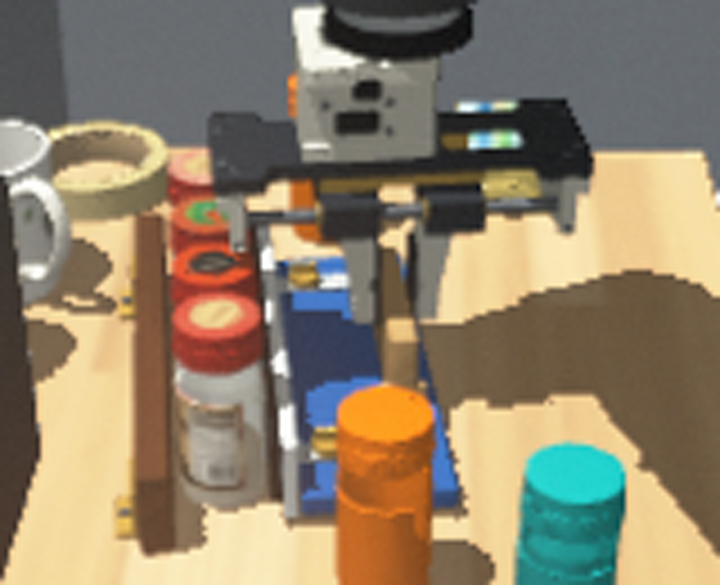

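The side crop shows the tool level (plank top at 21 mm, slope below 0.5°) and all caps in line and upright. Jar faces are 2–3 mm from the rail at crop (150,350). I continue in half-millimetre steps.

```bash
cat > s.py <<'E'
from plant import r
s=r.get_state();f=s["contact_force"];print("push %.1f"%-(f[0]*.9906+f[1]*.1366),f.round(1),s["moment"].round(3),(s["tcp_pos"]*1000).round(2),"yaw %.2f"%s["eef_rot"][2])
E
python3 -m crank '[[[0,0,0],[0,-0.05,0],1],[[0,0,0],[0,0,0],1],[[0,0,0],[0,-0.05,0],1],[[0,0,0],[0,0,0],1],[[0,0,0],[0,0,0],1]]' >/dev/null; python3 s.py
python3 -m crank '[[[0,0,0],[0,-0.05,0],1],[[0,0,0],[0,0,0],1],[[0,0,0],[0,0,0],1]]'>/dev/null; python3 s.py
```

```text
push 4.7 [-4.7 -0.1 -0.6] [-0.19  1.59  0.  ] [543.26   7.2   76.08] yaw -82.14
push 4.6 [-4.6 -0.6  0.5] [-0.176  1.571  0.024] [543.74   7.26  76.06] yaw -82.14
```

```bash
python3 -m crank '[[[0,0,0],[0,-0.05,0],1],[[0,0,0],[0,0,0],1],[[0,0,0],[0,0,0],1]]'>/dev/null; python3 s.py
python3 -m crank '[[[0,0,0],[0,-0.05,0],1],[[0,0,0],[0,0,0],1],[[0,0,0],[0,0,0],1]]'>/dev/null; python3 s.py
```

```text
push 4.4 [-4.4 -0.4 -1.2] [-0.206  1.646  0.006] [544.23   7.34  76.07] yaw -82.14
push 5.0 [-4.8 -1.4 -0.4] [-0.207  1.595  0.003] [544.7    7.4   76.05] yaw -82.14
```

```bash
python3 -m crank '[[[0,0,0],[0,-0.05,0],1],[[0,0,0],[0,0,0],1],[[0,0,0],[0,0,0],1]]'>/dev/null; python3 s.py
python3 -m crank '[[[0,0,0],[0,-0.05,0],1],[[0,0,0],[0,0,0],1],[[0,0,0],[0,0,0],1]]'>/dev/null; python3 s.py
```

```text
push 4.6 [-4.6 -0.7 -0.6] [-0.181  1.579 -0.027] [545.23   7.47  76.08] yaw -82.14
push 4.9 [-4.8 -0.7 -0.6] [-0.23   1.598 -0.046] [545.68   7.53  76.07] yaw -82.14
```

```bash
python3 -m crank '[[[0,0,0],[0,-0.03,0],1],[[0,0,0],[0,0,0],1],[[0,0,0],[0,0,0],1]]'>/dev/null; python3 s.py
python3 -m crank '[[[0,0,0],[0,-0.03,0],1],[[0,0,0],[0,0,0],1],[[0,0,0],[0,0,0],1]]'>/dev/null; python3 s.py
```

```text
push 4.5 [-4.5 -0.2 -0.3] [-0.183  1.643  0.014] [545.94   7.56  76.05] yaw -82.14
push 4.1 [-4.  -0.6 -0.5] [-0.182  1.653 -0.007] [546.29   7.61  76.06] yaw -82.14
```

```bash
python3 -m crank '[[[0,0,0],[0,-0.03,0],1],[[0,0,0],[0,0,0],1],[[0,0,0],[0,0,0],1]]'>/dev/null; python3 s.py
```

```text
push 4.6 [-4.6 -0.2  0.2] [-0.17   1.617  0.014] [546.59   7.66  76.07] yaw -82.15
```

```bash
python3 -m crank '[[[0,0,0],[0,-0.04,0],1],[[0,0,0],[0,0,0],1],[[0,0,0],[0,0,0],1]]'>/dev/null; python3 s.py
```

```text
push 5.1 [-5.1 -0.4 -1. ] [-0.147  1.853  0.039] [546.81   7.68  76.04] yaw -82.14
```

```bash
python3 -m crank '[[[0,0,0],[0,-0.04,0],1],[[0,0,0],[0,0,0],1],[[0,0,0],[0,0,0],1]]'>/dev/null; python3 s.py
```

```text
push 6.3 [-6.3 -0.2  0.9] [-0.08   2.233  0.025] [546.81   7.67  75.96] yaw -82.15
```

```bash
python3 -m crank '[[[0,0,0],[0,-0.04,0],1],[[0,0,0],[0,0,0],1],[[0,0,0],[0,0,0],1]]'>/dev/null; python3 s.py
```

```text
push 7.4 [-7.5  0.3  1.6] [ 0.06   2.634 -0.003] [546.87   7.65  75.87] yaw -82.16
```

```bash
python3 -m crank '[[[0,0,0],[0,-0.05,0],1],[[0,0,0],[0,0,0],1],[[0,0,0],[0,-0.05,0],1],[[0,0,0],[0,0,0],1],[[0,0,0],[0,0,0],1]]'>/dev/null; python3 s.py
```

```text
push 9.4 [-9.6  0.4  3.2] [0.13 3.51 0.04] [546.94   7.59  75.67] yaw -82.16
```

```bash
python3 -m crank '[[[0,0,0],[0,-0.05,0],1],[[0,0,0],[0,0,0],1],[[0,0,0],[0,0,0],1]]'>/dev/null; python3 s.py
```

```text
push 11.1 [-11.3   0.8   4.5] [ 0.193  4.026 -0.007] [546.98   7.57  75.57] yaw -82.18
```

```bash
python3 -m crank '[[[0,0,0],[0,-0.05,-0.03],1],[[0,0,0],[0,0,0],1],[[0,0,0],[0,-0.05,0],1],[[0,0,0],[0,0,0],1],[[0,0,0],[0,0,0],1]]'>/dev/null; python3 s.py
```

```text
push 14.1 [-14.4   1.2   4.1] [0.437 4.892 0.009] [547.08   7.53  75.59] yaw -82.19
```

```bash
python3 -m crank '[[[0,0,0],[0,-0.04,-0.02],1],[[0,0,0],[0,0,0],1],[[0,0,0],[0,0,0],1]]'>/dev/null; python3 s.py
```

```text
push 13.0 [-13.3   1.1   4.3] [0.458 5.187 0.051] [547.09   7.51  75.63] yaw -82.20
```

```bash
python3 -m crank '[[[0,0,0],[0,-0.05,-0.01],1],[[0,0,0],[0,0,0],1],[[0,0,0],[0,-0.04,0],1],[[0,0,0],[0,0,0],1],[[0,0,0],[0,0,0],1],[[0,0,0],[0,0,0],1]]'>/dev/null; python3 s.py
cat > caps.py <<'E'
from plant import r
import numpy as np
from h import *
a=7.85*np.pi/180;R=np.array([[np.cos(a),np.sin(a)],[-np.sin(a),np.cos(a)]])
for n in("side","top"):
    c=r.capture(n);W=cloud(c)
    Q=(W[...,:2]-[.6645,.0231])@R.T;Z=W[...,2]
    for y in(.079,.028,-.025,-.081):
        m=(abs(Q[...,1]-y)<.008)&(Z>.099)&(Z<.109)&(Q[...,0]>-.06)&(Q[...,0]<.01)
        print(n,y,m.sum(),np.nanpercentile(Q[m][:,0],[3,97]).round(4) if m.sum()>3 else "")
E
python3 caps.py; python3 s.py
```

```text
push 16.7 [-17.1   1.4   6.5] [0.671 6.127 0.068] [547.14   7.49  75.58] yaw -82.21
side 0.079 75 [-0.0411  0.0009]
side 0.028 63 [-0.0413  0.0002]
side -0.025 33 [-0.0394 -0.0004]
side -0.081 24 [-0.0189  0.0017]
top 0.079 52 [-0.0213 -0.0015]
top 0.028 10 [-0.0111 -0.0019]
top -0.025 0 
top -0.081 0 
push 17.9 [-18.3   1.4   7.2] [0.577 6.094 0.009] [547.14   7.46  75.59] yaw -82.21
```

All four caps are at the rail, with a push of about 17 N and near-zero yaw moment, so the press is even and has been held. Now I draw back.

```bash
python3 -m crank '[[[0,0,0],[0,0.1,0],1],[[0,0,0],[0,0.1,0],1],[[0,0,0],[0,0.2,0],1],[[0,0,0],[0,0.2,0],1],[[0,0,0],[0,0.3,0],1],[[0,0,0],[0,0.4,0],1],[[0,0,0],[0,0.7,0],1],[[0,0,0],[0,0.7,0],1]]'; python3 -m crank '[[[0,0,0],[0,0.8,0],1],[[0,0,0],[0,0.8,0],1],[[0,0,0],[0,0.7,0],1],[[0,0,0],[0,0.5,0],1],[[0,0,0],[0,0,0.3],1],[[0,0,0],[0,0,0.2],1],[[0,0,0],[0,0,0],1],[[0,0,0],[0,0,0],1]]'; python3 s.py
python3 - <<'E'
from plant import r
import numpy as np
from h import *
c=r.capture("side");cv2.imwrite("pics/side5.png",cv2.resize(c["color"][120:250,260:420][:,:,::-1],None,fx=4.5,fy=4.5))
W=cloud(c);hsv=cv2.cvtColor(c["color"],cv2.COLOR_RGB2HSV)
b=(hsv[...,0]>100)&(hsv[...,0]<125)&(hsv[...,1]>120);Q=W[b];Q=Q[(Q[:,2]>0.002)&(Q[:,2]<.035)&(abs(Q[:,1])<.16)&(Q[:,0]>.4)]
k=np.linalg.lstsq(np.c_[Q[:,:2]-[.49,0],np.ones(len(Q))],Q[:,2],rcond=None)[0];print(len(Q),"slopes",np.degrees(k[:2]),"plank top z",k[2])
E
```

```text
time_s: 16.8
tcp_pos: [0.5243, 0.0046, 0.0767]
eef_rot: [-180.0, 0.0, -82.1]
contact_force: [0.0, 0.0, -2.5]
gripper_width: 0.0155
gripper_force: 60.0
time_s: 17.6
tcp_pos: [0.4972, 0.0008, 0.0715]
eef_rot: [180.0, -0.0, -82.1]
contact_force: [0.1, 0.4, -2.8]
gripper_width: 0.0155
gripper_force: 60.0
push -0.1 [ 0.1  0.4 -2.8] [0.073 0.052 0.007] [497.23   0.84  71.49] yaw -82.14
565 slopes [-0.65447138 -0.54841261] plank top z 0.017027240590107663
```

View pics/side5.png

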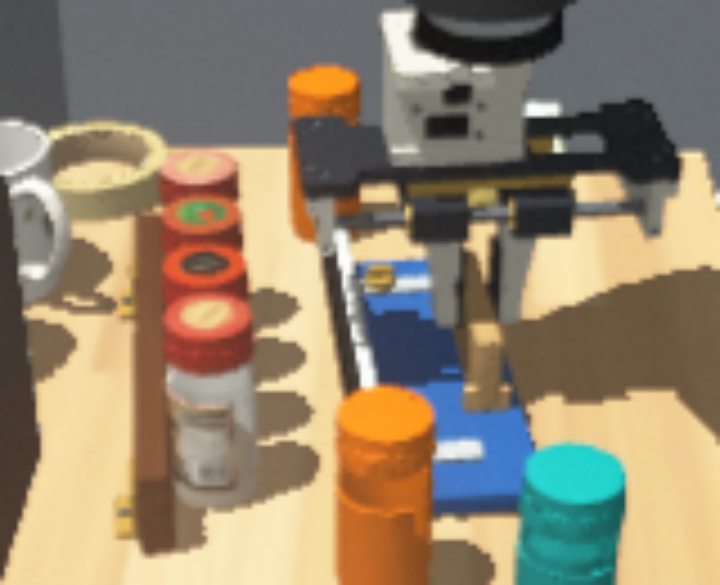

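The four jars stand in a line against the rail at crop (205,170–420), and the tool is drawn back clear with its underside about 3 mm up. Now I lower it, release and lift away.

```bash
python3 -m crank '[[[0,0,0],[0,0,0.1],1],[[0,0,0],[0,0,0.1],1],[[0,0,0],[0,0,0.05],1],[[0,0,0],[0,0,0],1]]'; python3 -m crank '[[[0,0,0],[0,0,0],0.4],[[0,0,0],[0,0,0],0.2],[[0,0,0],[0,0,0],0],[[0,0,0],[0,0,0],0],[[0,0,0],[0,0,0],0],[[0,0,0],[0,0,0],0]]'; python3 -m crank '[[[0,0,0],[0,0,-1],0],[[0,0,0],[0,0,-2],0],[[0,0,0],[0,0,-3],0],[[0,0,0],[0,0,-4],0],[[0,0,0],[0,0,0],0],[[0,0,0],[0,0,0],0]]'; python3 caps.py
python3 - <<'E'
from plant import r
import numpy as np
from h import *
a=7.85*np.pi/180;R=np.array([[np.cos(a),np.sin(a)],[-np.sin(a),np.cos(a)]])
c=r.capture("side");W=cloud(c);hsv=cv2.cvtColor(c["color"],cv2.COLOR_RGB2HSV)
b=(hsv[...,0]>100)&(hsv[...,0]<125)&(hsv[...,1]>120);Q=W[b];Q=Q[(Q[:,2]>0.002)&(Q[:,2]<.035)&(abs(Q[:,1])<.16)&(Q[:,0]>.4)]
k=np.linalg.lstsq(np.c_[Q[:,:2]-[.49,0],np.ones(len(Q))],Q[:,2],rcond=None)[0];print("slopes",np.degrees(k[:2]),"z",k[2])
q=(W[...,2]>.053)&(W[...,2]<.064)&(W[...,0]>.45)&(W[...,0]<.53)&(abs(W[...,1])<.06);P=(W[q][:,:2]-[.6645,.0231])@R.T;print("rib rail x",P[:,0].min(),P[:,0].max(),np.nanmax(W[q][:,2]))
E
```

```text
time_s: 18.05
tcp_pos: [0.497, 0.0008, 0.0691]
eef_rot: [180.0, -0.0, -82.1]
contact_force: [0.3, 0.2, -2.7]
gripper_width: 0.0154
gripper_force: 60.0
time_s: 18.65
tcp_pos: [0.4971, 0.0008, 0.0692]
eef_rot: [-180.0, 0.0, -82.1]
contact_force: [-0.4, -0.1, 0.8]
gripper_width: 0.0434
gripper_force: 0.0
time_s: 19.25
tcp_pos: [0.4976, 0.0011, 0.1708]
eef_rot: [-179.8, 0.1, -82.1]
contact_force: [-0.8, -0.7, -0.5]
gripper_width: 0.0439
gripper_force: 0.0
side 0.079 73 [-0.0408  0.001 ]
side 0.028 63 [-0.0413  0.0002]
side -0.025 52 [-0.0416 -0.0003]
side -0.081 54 [-0.0417  0.0004]
top 0.079 114 [-0.0437 -0.0027]
top 0.028 116 [-0.0437 -0.0032]
top -0.025 89 [-0.0356 -0.0037]
top -0.081 105 [-0.0417 -0.0033]
slopes [-0.19078096 -0.47047474] z 0.014115335238224908
rib rail x -0.17578454069587532 -0.15972260881491462 0.062452296745167835
```

Tool flat with its handle about 168 mm from the rail; jars at the rail. Handing in.

```bash
python3 -c "
from plant import r
print(r.close_job())"
```

```text
the job is handed in; nothing more can be done
None
```

The job is handed in (no verdict came back): all four jars stand upright against the rail after an even press of about 17 N, measured at the wrist, and the straightedge lies flat and released about 5 cm clear of them.

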